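# Stand the glaze sample board on its kickstand

### The job

Unfold the metal kickstand leg on the back of the glaze sample board in the plate rack by pulling its thumb tab over towards the tile side until it stops, then lift the board out and stand it on its bottom edge and leg, leaning back, in the middle of the grey kiln shelf slab. Leave the plain shorter board in its place in the rack.

Things in the scene. Friction and masses are not known exactly. Their poses are not given: they have to be found in the camera images.
- board: Plywood glaze sample board, 160 mm wide (y), 10 thick (x, -5 to 5), 180 tall (z), 0.25-0.4 kg. Origin: centre of bottom edge; z up. Face (-x, to the robot): tiles below z = 121 mm, 4 mm proud; back (+x): kickstand leg. Upright in a rack slot. Pinch the bare top edge beside the hinge (hinge: y -18 to 18), e.g. y = 36. On its open leg it leans back 0.31 rad towards +x, foot 100 mm behind the bottom edge.
- leg (a joint): Steel leg on the board's back, rad: 0 folded along it, 0.5 open at a firm stop. Hinge along board y at x 12, z 180 mm. Leg 16 mm wide, 6 thick, 172 long, foot bar 50 wide. Above the hinge a thumb tab, 18 wide, 6 thick, up to z 208 (28 over the board's top). Moving the tab to board -x (11 mm at 20 mm above the hinge) swings the foot to +x. Stiff, stays where left; 2 to 3 N at the tab.
- rack: Fixed wooden plate rack. Origin: centre of its underside; z up. Two slots, at its x = -75 and +75 mm; boards stand in them with their bottom edge at z = 15 mm and their x along the rack's x. Each slot is two pairs of dowels 11 mm thick at y = -55 and +55, up to z = 90 mm, 2 mm clear of the board in front and behind: lift a board over 80 mm to clear them.
- slab: Grey square kiln shelf slab lying flat, fixed, 280 x 280 x 15 mm, on the other side of the bench from the rack. Origin: centre of its underside, on the bench; its top is at z = 15 mm. z up.
- bat: Plain plywood board without tiles or leg, 160 mm wide (y), 10 thick (x), 150 tall (z), loose in the rack's other slot, 150 mm in front of or behind the sample board. Origin: centre of its bottom edge. To be left alone.

How it is judged:
By the outcome, as a careful person would: the job done as asked, in the order asked, and still so for the second after the job is handed in, with the robot touching nothing.
It also fails if it takes over 56 s, if anything falls off the work surface, if the arm or the gripper's body presses on something with over 40 N, if the wrist force passes 120 N, or if a joint passes its speed limit or range.

### The arm

A 6-joint arm with a two-finger parallel gripper is mounted at the origin on the work surface. World frame = base frame: x ahead of the robot, y to its left, z up, the work surface at z = 0. Lengths are in m, angles in rad, forces in N, time in s.
With the tool pointing down it reaches from about 0.375 to 0.975 m from the base axis. Payload 3.8 kg.
Tool frame: the origin (TCP) lies at the very end of the fingers, on their centre line; the grasp point (between the pads) lies 19 mm behind it; z points along the fingers, y is the line along which they close (so a half turn about z gives the same grasp; the last joint's range is limited). The gripper opens to 85 mm and grips with 20 to 120 N. Pads are 22 mm wide; open, the fingers measure 114 mm over their backs; the gripper's body (76 mm by 85 mm) begins 54 mm behind the grasp point. The pads swing forward as they close: fully open they stand 13 mm farther back than shut.
Start: joints at [1.137, 0.264, 1.604, -0, 1.274, -0.037], TCP at [0.261, 0.623, 0.231] pointing down, gripper open.
Joint ranges: [-2.63, 2.63], [-0.94, 2.18], [0.31, 2.57], [-1.31, 4.45], [0, 2.66], [-2.55, 2.55]. Speed limits (rad/s): [2.57, 2.57, 3.14, 3.14, 3.14, 3.14].

### API

Orientations are given as a rotation vector (axis times angle).
In Python, from workcell import monitor, viewer, job gives the robot as it stands. The module is installed in compiled form; this text tells all that it offers.
- The arm moves only by the tool step_arm, never from a script. Its argument "series" is one flat list of numbers, 4 for each row, row after row: the shift along the tool's x, y, z in m, then the turn about the tool's z in rad. A call has 1 to 8 rows; each row is the pose to reach, as a shift and turn from the pose commanded when the call began, along the tool's axes at that moment; what a row does not reach only later rows make up. A row lasts 1/8 s, in which the tool goes at most 62.5 mm and 10.7 degrees, less where a joint would pass 70% of its speed; a pose out of reach is approached as far as the arm can. A call with a gripper value outside its range is refused whole. "gripper" is the opening, from 0 (shut) to 1 (fully open), set as the call begins (left out, the last holds). The fingers move at their own pace and stop on an object; "newtons" is the grip in N (left out, the last holds). Time passes only in rows, so rows that repeat a pose let the fingers close. It gives the time, the measured TCP pose, the force, the opening and the grip force at its end, in the units of the state.
- monitor.read_state(): the state, without advancing time (a new reading comes with each control period).
- viewer.read_camera(name): name is "scene" or "top" or "wrist"; returns a dict with "image" (420x560x3 uint8, red, green, blue), "intrinsics" (3x3 intrinsics, pixels), "T" (4x4, takes a point from camera to world coordinates); the wrist camera has in their place "hand_eye" (4x4, takes a point from camera to tool coordinates, whose origin is the TCP and whose axes are the flange's). Camera axes: x right, y up, looking along -z (the intrinsics and any distortion apply to the point x, -y, -z); pixel columns grow to the right and rows downward; lengths in m; the calibration is good to about 2 mm. The wrist camera is an equidistant fisheye: a pixel r from the principal point sees the ray r / f radians off the axis. A picture is of the moment at which its call begins: read the wrist's pose just before it. There is no depth.
- job.finish_job(): hands the job in; it is judged then, once.
Trained networks look in a picture, given as the dict that the camera call returned (one of the last four; its "shot" number tells which), for a name from the list of things; names that differ only in an ending like _2 or _b are one class to them, and where a whole thing is asked for, a point or a joint stands for the part that bears it (a point fixed in the world has none). Each returns a list of dicts, best first, with "score" (0 to 1); they miss things now and then, are a little off and sometimes report something else, mostly with a low value. They report only what shows in the picture. A call takes as long as a camera call.
- viewer.boxes_of(picture, label): "extent" ([centre column, centre row, width, height] in pixels, round what is visible of it).
- viewer.spot_point(picture, label): "point" ([column, row] in pixels: a listed point, or the origin of a listed thing).
The state is a dict: "time": time; "q": joint angles; "joint_vel": joint speeds; "joint_torque": joint torques, N m; "tool_pos": TCP position; "tcp_rot": TCP orientation; "wrist_force": force on the tool from outside, world axes, zero at the start; "torque": the same for the moment, N m; "width": opening from 0.0 (shut) to 1.0 (fully open); "grip_force": force on a finger pad.
Only numpy, scipy, OpenCV 4.12 (cv2) and the standard library are available. Lean on these libraries where they do the work, as an engineer would, in place of code of your own. Each camera call takes 0.05 s, during which the arm holds its last target. There are 200 camera calls.

## Working session

There is one attempt and no reset: what is moved stays moved. The work goes in short steps, Python scripts to look and compute and a tool call to move; the robot and the scene stay as the last step left them, time stands still between calls to the robot, and variables do not carry over. Pictures are saved under pics/ and viewed, at most 10 in all, crops included, and the job is handed in when it is done.

Besides the shell and the picture viewer there is one more tool, called after "Request:" as name(argument=value, ...), one argument or row to a line, values as JSON. step_arm: Moves the arm, as the interface text tells. Its arguments: {"type":"object","properties":{"series":{"type":"array"},"gripper":{"type":"number"},"newtons":{"type":"number"}},"required":["series"]}

```bash
mkdir -p pics
python3 - <<'E'
from workcell import monitor, viewer
import cv2,numpy as np
s=monitor.read_state();print({k:np.round(v,3) for k,v in s.items()})
ims=[]
for n in("scene","top"):
    p=viewer.read_camera(n);print(n,np.round(p['intrinsics'],1).tolist(),np.round(p['T'],3).tolist(), p.keys())
    cv2.imwrite(f"pics/{n}0.png",p['image'][...,::-1])
    for l in("board","leg","rack","slab","bat"):
        print(l,[(np.round(d['extent'],1).tolist(),round(d['score'],2)) for d in viewer.boxes_of(p,l)[:2]],[(np.round(d['point'],1).tolist(),round(d['score'],2)) for d in viewer.spot_point(p,l)[:2]])
E
```

```text
{'time': np.float64(0.0), 'q': array([ 1.137,  0.265,  1.605,  0.   ,  1.274, -0.037]), 'joint_vel': array([-0.001,  0.001, -0.   , -0.002, -0.001,  0.001]), 'joint_torque': array([ 1.0000e-03, -5.1510e+01, -3.6731e+01, -0.0000e+00,  1.3000e-02,
        0.0000e+00]), 'tool_pos': array([0.261, 0.622, 0.23 ]), 'tcp_rot': array([-6.190e-01, -3.079e+00,  3.000e-03]), 'wrist_force': array([-0.73 ,  1.271,  0.025]), 'torque': array([-0.034, -0.047,  0.045]), 'grip_force': np.float64(0.0), 'width': np.float64(1.001)}
scene [[403.6, 0.0, 276.9], [0.0, 403.6, 213.9], [0.0, 0.0, 1.0]] [[0.621, -0.394, 0.678, 1.067], [0.784, 0.33, -0.526, -0.423], [-0.016, 0.858, 0.514, 0.557], [0.0, 0.0, 0.0, 1.0]] dict_keys(['image', 'intrinsics', 'T', 'shot'])
board [([389.9, 210.9, 70.6, 91.9], 0.82)] [([384.7, 248.7], 0.93), ([169.4, 326.6], 0.39)]Traceback (most recent call last):
  File "<stdin>", line 9, in <module>
ValueError: it knows: bat, board, rack, slab
```

Run:
```python
from workcell import monitor, viewer
import cv2,numpy as np
ims=[]
for n in("scene","top"):
    p=viewer.read_camera(n);print(n,p['intrinsics'].tolist() ,np.round(p['T'],4).tolist())
    cv2.imwrite(f"pics/{n}0.png",p['image'][...,::-1]);np.savez(f"{n}0.npz",**p)
    for l in("board","rack","slab","bat"):
        print(l,[(np.round(d['extent'],1).tolist(),round(d['score'],2)) for d in viewer.boxes_of(p,l)[:2]],[(np.round(d['point'],1).tolist(),round(d['score'],2)) for d in viewer.spot_point(p,l)[:2]])
```

```text
scene [[403.6444573417101, 0.0, 276.937772033194], [0.0, 403.6444573417101, 213.86202858777477], [0.0, 0.0, 1.0]] [[0.6207, -0.3942, 0.6778, 1.067], [0.7839, 0.3298, -0.526, -0.4228], [-0.0162, 0.8578, 0.5137, 0.5567], [0.0, 0.0, 0.0, 1.0]]
board [([391.0, 213.5, 71.4, 96.8], 0.69)] [([384.5, 250.5], 0.69)]
rack [([372.4, 235.9, 92.6, 69.7], 0.97)] [([359.9, 239.6], 0.74)]
slab [([173.2, 338.5, 197.1, 157.3], 0.83)] [([168.2, 327.1], 0.65)]
bat [([350.3, 194.2, 59.0, 65.5], 0.65)] [([346.0, 220.2], 0.58)]
top [[404.864454635547, 0.0, 277.35751717121667], [0.0, 404.864454635547, 202.51293610573262], [0.0, 0.0, 1.0]] [[0.0206, 0.9945, -0.1029, 0.4655], [-0.9997, 0.022, 0.0119, -0.0116], [0.014, 0.1026, 0.9946, 0.9058], [0.0, 0.0, 0.0, 1.0]]
board [([151.7, 155.2, 101.4, 43.9], 0.65)] [([171.2, 165.0], 0.98)]
rack [([158.0, 205.6, 95.2, 102.5], 0.88)] [([161.8, 198.6], 0.94)]
slab [([383.0, 221.6, 139.6, 143.5], 0.89)] []
bat [([138.5, 230.9, 100.4, 23.9], 0.71)] [([152.2, 233.2], 0.92)]
```

View pics/scene0.png

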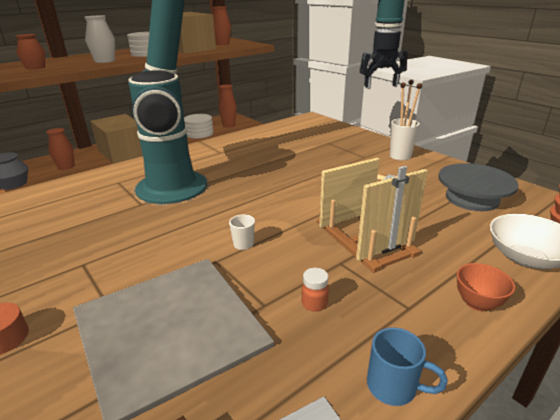

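View pics/top0.png

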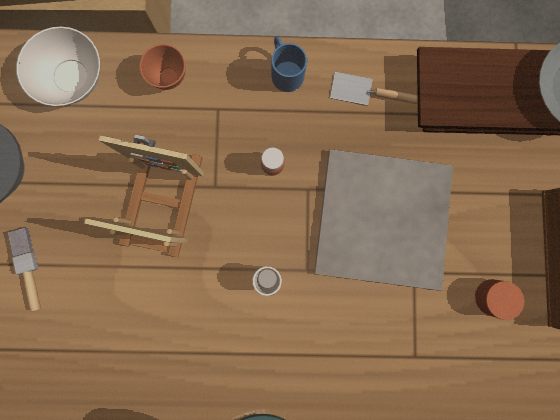

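The scene view shows the sample board at (390,215), leg facing the camera, and the bat at (350,195). In the top view the board's top edge runs (101,138)–(201,172), with the slab around (384,220). I'll zoom in on the rack next.

```bash
cat > h.py <<'E'
import numpy as np,cv2
def plane(p,px,z):
    "pixels -> world points at height z"
    K,T=p['intrinsics'],p['T']; px=np.atleast_2d(px).astype(float)
    r=np.c_[(px[:,0]-K[0,2])/K[0,0],-(px[:,1]-K[1,2])/K[1,1],-np.ones(len(px))]@T[:3,:3].T
    return T[:3,3]+r*((z-T[2,3])/r[:,2])[:,None]
def proj(p,X):
    K,T=p['intrinsics'],p['T']; c=(np.atleast_2d(X)-T[:3,3])@T[:3,:3]
    return np.c_[K[0,0]*c[:,0]/-c[:,2]+K[0,2],K[1,1]*c[:,1]/c[:,2]+K[1,2]]
E
python3 - <<'E'
from h import *
t=np.load('top0.npz');s=np.load('scene0.npz')
a=cv2.resize(t['image'][120:265,75:215],None,fx=4,fy=4,interpolation=cv2.INTER_CUBIC)[:580,:560]
cv2.imwrite('pics/c1.png',a[...,::-1])
b=cv2.resize(s['image'][145:275,305:440],None,fx=4.5,fy=4.5,interpolation=cv2.INTER_CUBIC)
cv2.imwrite('pics/c2.png',b[...,::-1])
g=plane(t,[[332,151],[453,165],[442,290],[316,275]],.015);print(g.round(3),g.mean(0).round(4))
print(plane(t,[[161.8,198.6]],0),plane(s,[[359.9,239.6]],0))
E
```

```text
[[ 0.677 -0.143  0.015]
 [ 0.651 -0.415  0.015]
 [ 0.374 -0.384  0.015]
 [ 0.401 -0.11   0.015]] [ 0.5258 -0.2629  0.015 ]
[[0.56232048 0.23689015 0.        ]] [[0.55577109 0.2258132  0.        ]]
```

View pics/c1.png

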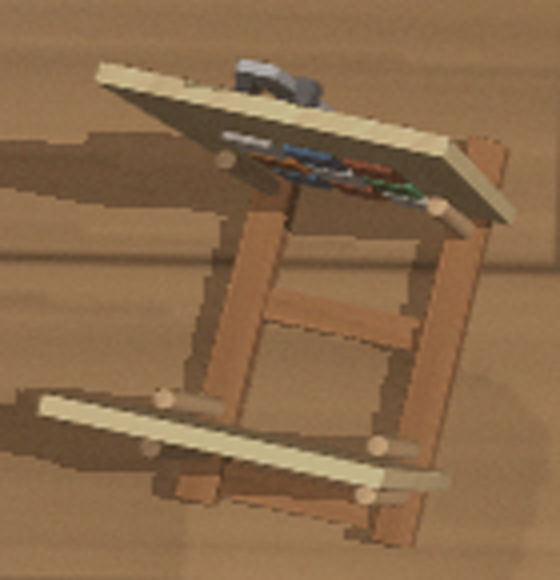

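View pics/c2.png

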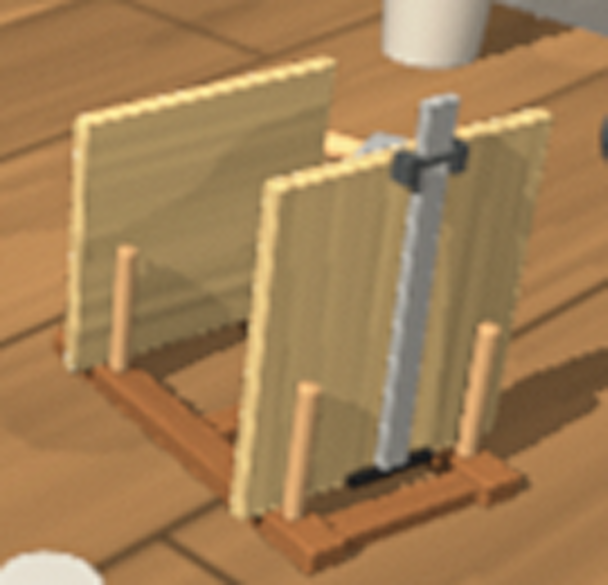

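The crops show the board's top edge in the top view running from crop (99,71) to (448,146), with the tab behind it at (240–320, 60–100). In the scene crop, the board's back-face corners are (280,185), (550,112), (243,515), with the tab tip at (440,97).

Run:
```python
from h import *
from scipy.optimize import least_squares
from scipy.spatial.transform import Rotation as R
t=np.load('top0.npz');s=np.load('scene0.npz')
ct=lambda l:np.array(l)/4+[75,120]; cs=lambda l:np.array(l)/4.5+[305,145]
e=plane(t,ct([[99,71],[448,146]]),.195);print(e.round(4),np.linalg.norm(e[1]-e[0]),e.mean(0))
# board frame points: y+ = robot left (image left in top view)
Pt=np.array([[5,80,180],[-5,80,180],[5,-80,180],[-5,-80,180]])/1e3; ot=ct([[103,62],[98,81],[453,138],[444,155]])
Ps=np.array([[5,-80,180],[5,80,180],[5,-80,0]])/1e3; os_=cs([[281,186],[550,115],[248,516]])
Pb=Pt-[0,0,.03]; 
def W(v,P): return R.from_euler('zy',[v[2],v[3]]).apply(P)+[v[0],v[1],.015]
def f(v): return np.r_[(proj(t,W(v,Pt))-ot).ravel(),(proj(s,W(v,Ps))-os_).ravel(),v[3]/.01]
r=least_squares(f,[.63,.25,-.2,0]);print(r.x.round(4),r.fun.round(1))
pt=ct([[40,405],[382,478]]);b=plane(t,pt,.165);print('bat',b.round(3),b.mean(0))
w=W(r.x,np.array([[12,0,200],[9,0,208],[0,36,180],[0,-36,180]])/1e3);print(w.round(4))
print(proj(s,w[1:2]),cs([440,97]))
g=plane(t,[[332,151],[453,165],[442,290],[316,275]],.015);print([np.arctan2(*(g[i]-g[j])[1::-1]) for i,j in((0,3),(1,2))])
```

```text
[[0.6481 0.299  0.195 ]
 [0.6178 0.1425 0.195 ]] 0.15948456858718166 [0.63299267 0.22075865 0.195     ]
[ 0.6337  0.2216 -0.1892 -0.0023] [-0.9 -0.6 -1.1  0.1 -0.9 -0.9  0.1  0.2 -1.3  1.3  0.  -0.1 -1.9  1.9
 -0.2]
bat [[0.5   0.329 0.165]
 [0.47  0.172 0.165]] [0.48526411 0.25041475 0.165     ]
[[0.645  0.2193 0.215 ]
 [0.6421 0.2199 0.223 ]
 [0.6401 0.2569 0.195 ]
 [0.6265 0.1862 0.195 ]]
[[401.15446207 166.66537987]] [402.77777778 166.55555556]
[np.float64(-0.1191741942737897), np.float64(-0.11060821271626757)]
```

```bash
cat > go.py <<'E'
import sys
from h import *
from workcell import monitor
from scipy.spatial.transform import Rotation as R
def go(x,y,z,ang):
    "shift in tool axes + turn to reach TCP x,y,z with tool y at world angle ang"
    s=monitor.read_state(); M=R.from_rotvec(s['tcp_rot']).as_matrix()
    d=M.T@(np.array([x,y,z])-s['tool_pos']); a=np.arctan2(M[1,1],M[0,1])
    t=-((ang-a+np.pi)%(2*np.pi)-np.pi)
    print('t',round(s['time'],2),'pos',s['tool_pos'].round(4),'ang',a.round(3),'q',s['q'].round(2),'F',s['wrist_force'].round(1),'shift',d.round(4),'turn',t.round(3),'dist',np.linalg.norm(d).round(3))
if __name__=='__main__': go(*map(float,sys.argv[1:]))
E
python3 go.py .682 .212 .27 -.189
```

```text
t 1.1 pos [0.2609 0.6226 0.2313] ang 1.174 q [ 1.14  0.26  1.6  -0.    1.27 -0.04] F [-0.1  0.4  0.6] shift [-0.5471 -0.2159 -0.0387] turn 1.363 dist 0.589
```

Request:
step_arm(
  series=[-0.04, -0.015, -0.02, 0.12, -0.095, -0.037, -0.039, 0.28, -0.15, -0.059, -0.039, 0.44, -0.205, -0.081, -0.039, 0.6, -0.26, -0.103, -0.039, 0.76, -0.315, -0.124, -0.039, 0.92, -0.37, -0.146, -0.039, 1.08, -0.42, -0.166, -0.039, 1.22],
  gripper=0,
  newtons=60,
)

```text
time: 2.1
tool_pos: [0.5855, 0.3054, 0.2705]
tcp_rot: [2.278, 2.164, 0.001]
wrist_force: [0.8, 0.3, -1.1]
width: -0.003
grip_force: 0.0
```

```bash
python3 go.py .682 .212 .27 -.189
```

```text
t 2.1 pos [0.5855 0.3054 0.2705] ang -0.051 q [ 0.44  0.22  1.59 -0.    1.33  0.49] F [ 0.8  0.3 -1.1] shift [-0.0884  0.1012  0.0005] turn 0.138 dist 0.134
```

Request:
step_arm(
  series=[-0.03, 0.034, 0, 0.05, -0.06, 0.068, 0, 0.1, -0.088, 0.101, 0, 0.138, -0.088, 0.101, 0, 0.138],
)

```text
time: 2.6
tool_pos: [0.6828, 0.2118, 0.2697]
tcp_rot: [2.42, 2.003, -0.001]
wrist_force: [-0.2, 0.7, 0.1]
width: 0.002
grip_force: 0.0
```

Run:
```python
from h import *
from workcell import viewer
from go import go
go(.682,.212,.207,-.189)
a=viewer.read_camera('scene');b=viewer.read_camera('wrist')
i=cv2.resize(a['image'][110:260,320:460],None,fx=3,fy=3)[:420]
cv2.imwrite('pics/d1.png',np.hstack([i[:420,:240+140],b['image'][:,70:490]])[...,::-1])
```

```text
t 2.6 pos [0.6828 0.2118 0.2697] ang -0.188 q [ 0.27  0.32  1.46 -0.    1.36  0.45] F [-0.2  0.7  0.1] shift [ 0.0001 -0.0009  0.0627] turn 0.001 dist 0.063
```

View pics/d1.png

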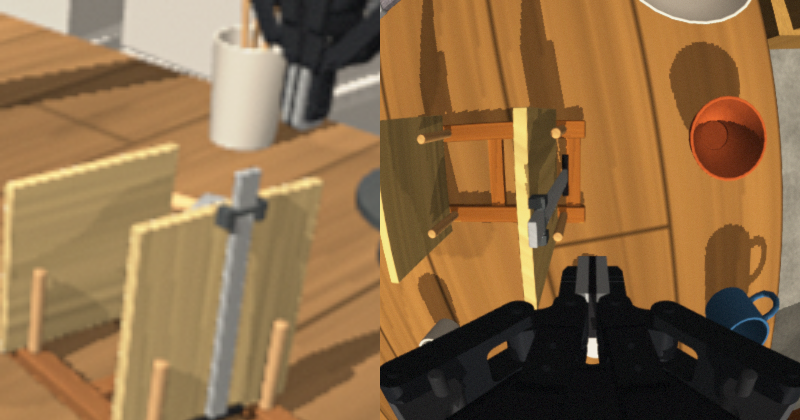

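The scene crop shows the shut gripper behind the board (tips near (300,120)). The wrist view shows the tab tip at composite (538,235), with the fingertips at (590,270). I'll check the tab's position by ray.

```bash
cat >> h.py <<'E'
def wray(p,s,px,z):
    from scipy.spatial.transform import Rotation as R
    K=p['intrinsics'];H=p['hand_eye'];u=(np.array(px,float)-[K[0,2],K[1,2]])/K[0,0];th=np.hypot(*u)
    c=np.r_[np.sin(th)*u[0]/th,-np.sin(th)*u[1]/th,-np.cos(th)]
    M=R.from_rotvec(s['tcp_rot']).as_matrix();o=s['tool_pos']+M@H[:3,3];r=M@H[:3,:3]@c
    return o+r*(z-o[2])/r[2]
E
python3 - <<'E'
from h import *
from workcell import viewer,monitor
s=monitor.read_state();p=viewer.read_camera('wrist')
cv2.imwrite('pics/w.png',p['image'][...,::-1])
print(p['intrinsics'],p['hand_eye'].round(3))
for px,z in(((228,234),.223),((212,300),.195),((210,110),.195),((225,300),.195)):print(px,wray(p,s,px,z).round(4))
E
```

```text
[[325.1922621    0.         281.99398692]
 [  0.         325.1922621  210.81598831]
 [  0.           0.           1.        ]] [[ 0.     0.954  0.3    0.078]
 [ 1.    -0.    -0.001  0.001]
 [-0.     0.3   -0.954 -0.143]
 [ 0.     0.     0.     1.   ]]
(228, 234) [0.6482 0.223  0.223 ]
(212, 300) [0.6138 0.1594 0.195 ]
(210, 110) [0.6486 0.3018 0.195 ]
(225, 300) [0.6245 0.1579 0.195 ]
```

Request:
step_arm(
  series=[0.002, 0, 0.031, 0, 0.002, 0, 0.062, 0, 0.002, -0.006, 0.062, 0, 0.002, -0.012, 0.062, 0, 0.002, -0.015, 0.062, 0, 0.002, -0.018, 0.062, 0],
)

```text
time: 3.5
tool_pos: [0.6641, 0.2203, 0.2102]
tcp_rot: [2.415, 2.008, 0.004]
wrist_force: [-0.3, 0.5, 0.8]
width: -0.002
grip_force: 0.0
```

Request:
step_arm(
  series=[0, -0.002, 0, 0, 0, -0.004, 0, 0, 0, -0.006, 0, 0, 0, -0.008, 0, 0],
)

```text
time: 4.0
tool_pos: [0.6556, 0.2212, 0.2082]
tcp_rot: [-2.416, -2.008, 0.0]
wrist_force: [0.0, 0.5, 0.3]
width: 0.0
grip_force: 0.0
```

Request:
step_arm(
  series=[0, -0.001, 0, 0, 0, -0.002, 0, 0, 0, -0.003, 0, 0, 0, -0.004, 0, 0],
)

```text
time: 4.5
tool_pos: [0.6519, 0.222, 0.2084]
tcp_rot: [2.416, 2.008, 0.0]
wrist_force: [0.3, 0.0, -0.3]
width: -0.002
grip_force: 0.5
```

Request:
step_arm(
  series=[0, -0.001, 0, 0, 0, -0.002, 0, 0, 0, -0.003, 0, 0, 0, -0.004, 0, 0],
)

```text
time: 5.0
tool_pos: [0.6479, 0.2228, 0.2084]
tcp_rot: [2.416, 2.008, 0.0]
wrist_force: [0.7, -0.6, 0.6]
width: -0.0
grip_force: 0.9
```

Run:
```python
from h import *
from workcell import viewer
from go import go
go(.682,.212,.207,-.189)
a=viewer.read_camera('scene');b=viewer.read_camera('wrist')
i=cv2.resize(a['image'][130:260,345:440],None,fx=4,fy=4)[:420]
cv2.imwrite('pics/d2.png',np.hstack([i[:420],b['image'][:,70:490]])[...,::-1])
```

```text
t 5.0 pos [0.6479 0.2228 0.2084] ang -0.184 q [ 0.29  0.3   1.61 -0.    1.24  0.48] F [ 0.7 -0.6  0.6] shift [-0.0044  0.0355  0.0014] turn 0.005 dist 0.036
```

View pics/d2.png

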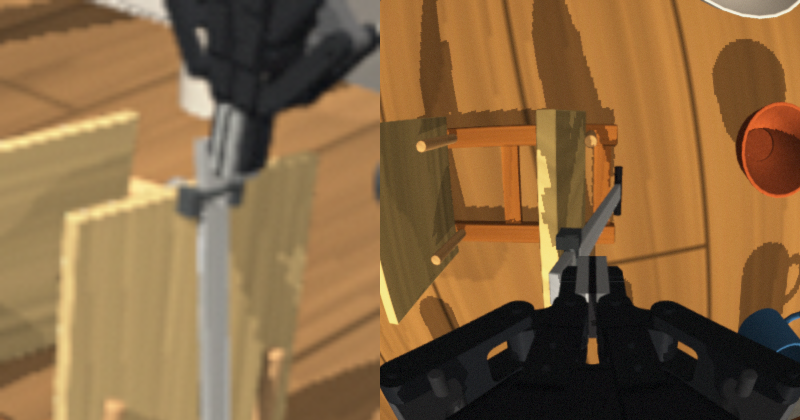

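The shut fingers now sit against the back of the tab (composite (575,270)), with no notable force yet. I'll push on.

Request:
step_arm(
  series=[0, -0.0015, 0, 0, 0, -0.003, 0, 0, 0, -0.0045, 0, 0, 0, -0.006, 0, 0],
)

```text
time: 5.6
tool_pos: [0.642, 0.2239, 0.2081]
tcp_rot: [2.416, 2.008, 0.0]
wrist_force: [2.6, -0.4, -0.6]
width: -0.001
grip_force: 1.1
```

Request:
step_arm(
  series=[0, -0.001, 0, 0, 0, -0.002, 0, 0, 0, -0.003, 0, 0, 0, -0.004, 0, 0],
)

```text
time: 6.1
tool_pos: [0.6386, 0.2245, 0.2085]
tcp_rot: [2.415, 2.007, 0.002]
wrist_force: [5.1, -1.1, -0.4]
width: -0.004
grip_force: 2.0
```

Request:
step_arm(
  series=[0, -0.001, 0, 0, 0, -0.002, 0, 0, 0, -0.003, 0, 0, 0, -0.004, 0, 0],
)

```text
time: 6.6
tool_pos: [0.6371, 0.2249, 0.2094]
tcp_rot: [2.413, 2.005, 0.008]
wrist_force: [10.4, -3.1, -0.5]
width: 0.0
grip_force: 4.4
```

Request:
step_arm(
  series=[0, -0.001, 0, 0, 0, -0.002, 0, 0, 0, -0.003, 0, 0],
)

```text
time: 6.98
tool_pos: [0.636, 0.2251, 0.2102]
tcp_rot: [2.411, 2.003, 0.013]
wrist_force: [14.6, -3.5, -1.6]
width: -0.001
grip_force: 5.9
```

Run:
```python
from h import *
from workcell import viewer
a=viewer.read_camera('scene');b=viewer.read_camera('wrist')
i=cv2.resize(a['image'][145:265,345:440],None,fx=4,fy=4)[:420]
cv2.imwrite('pics/d3.png',np.hstack([i[:420],b['image'][:,70:490]])[...,::-1])
```

```text
(no output)
```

View pics/d3.png

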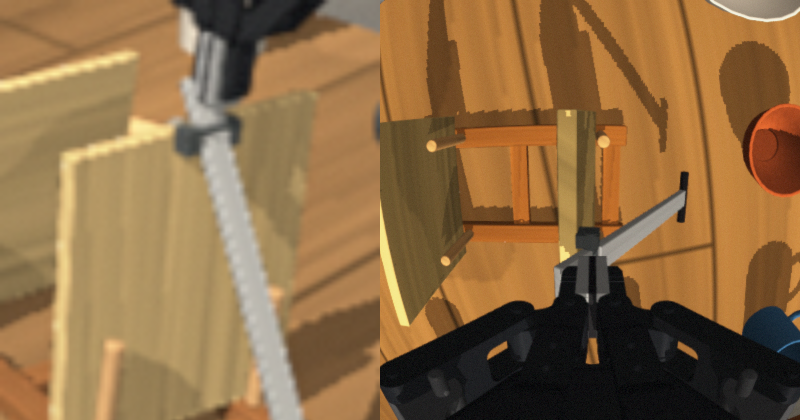

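The leg has swung well out: its foot bar is at composite (684,197). I'll estimate the angle from that.

Run:
```python
from h import *
from workcell import viewer,monitor
s=monitor.read_state();p=viewer.read_camera('wrist');q=viewer.read_camera('scene')
f=wray(p,s,(374,197),.045);print('foot',f.round(4))
d=np.array([np.cos(-.189),np.sin(-.189)]);o=np.array([.6337,.2216])
print('foot bx',(f[:2]-o)@d,'top edge pts')
for px in((177,120),(217,120)):
    w=wray(p,s,px,.195);print(w.round(4),(w[:2]-o)@d*1e3)
for px in ((62/4+345,155/4+145),(315/4+345,94/4+145)):
    w=plane(q,px,.195)[0];print(w.round(4),(w[:2]-o)@d*1e3)
```

```text
foot [0.7293 0.2029 0.045 ]
foot bx 0.09738915290804022 top edge pts
[0.5993 0.3086 0.195 ] -50.12568863710161
[0.6193 0.3038 0.195 ] -29.608664854811504
[0.6051 0.1464 0.195 ] -13.997074992237334
[0.6428 0.3022 0.195 ] -6.152817790606422
```

Request:
step_arm(
  series=[0, 0.015, 0, 0, 0, 0.03, -0.005, 0, 0, 0.035, -0.04, 0, 0.018, 0.02, -0.08, 0, 0.036, 0, -0.08, 0],
  gripper=0.6,
)

```text
time: 7.8
tool_pos: [0.6393, 0.2624, 0.2928]
tcp_rot: [2.416, 2.006, 0.009]
wrist_force: [-0.3, 0.4, -0.8]
width: 0.601
grip_force: 0.0
```

Run:
```python
from h import *
from workcell import viewer,monitor
from go import go
s=monitor.read_state();a=viewer.read_camera('top');b=viewer.read_camera('wrist');c=viewer.read_camera('scene')
np.savez('e.npz',top=a['image'],pos=s['tool_pos'],rot=s['tcp_rot'],img=b['image'],K=b['intrinsics'],H=b['hand_eye'],sc=c['image'])
go(.638,.253,.19,-.189)
i=cv2.resize(c['image'][145:265,345:440],None,fx=4,fy=4)[:420]
cv2.imwrite('pics/d4.png',np.hstack([i,b['image'][:,70:490]])[...,::-1])
```

```text
t 7.95 pos [0.6361 0.2625 0.2872] ang -0.182 q [0.35 0.26 1.5  0.   1.38 0.54] F [-0.8 -0.7 -0.1] shift [-0.0089  0.0039  0.0972] turn 0.007 dist 0.098
```

View pics/d4.png

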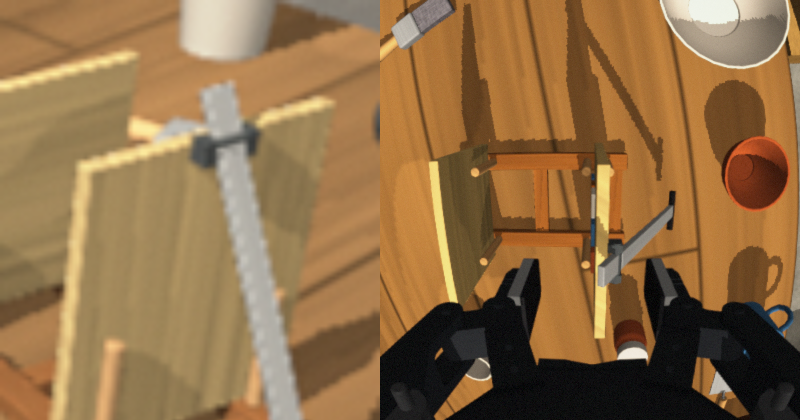

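The leg stays open. The board's top edge runs from wrist px (292,150) to (290,338), centred between the open fingers.

```bash
python3 - <<'E'
from h import *
z=np.load('e.npz');p=dict(intrinsics=z['K'],hand_eye=z['H']);s=dict(tool_pos=np.r_[.6375,.2625,.289],tcp_rot=z['rot'])
s['tool_pos']=z['pos']
o=np.array([.6337,.2216]);d=np.array([np.cos(-.189),np.sin(-.189)]);n=np.array([-d[1],d[0]])
for px in((292,151),(290,338),(292,240),(233,283-0)):
    w=wray(p,s,px,.195);print(w.round(4),((w[:2]-o)@d*1e3).round(1),((w[:2]-o)@n*1e3).round(1))
q=np.load('scene0.npz')
for px in ((80/4+345,163/4+145),(334/4+345,100/4+145)):
    w=plane(q,px,.195)[0];print('sc',w.round(4),(w[:2]-o)@d*1e3,(w[:2]-o)@n*1e3)
print('pos',s['tool_pos'])
E
python3 go.py .6405 .2567 .172 -.189
```

```text
[0.6567 0.3089 0.195 ] 6.2 90.0
[0.6252 0.1399 0.195 ] 7.0 -81.8
[0.6442 0.2389 0.195 ] 7.1 18.9
[0.5877 0.2086 0.195 ] -42.7 -21.4
sc [0.6165 0.1465 0.195 ] -2.732444366422386 -77.02673120624688
sc [0.6536 0.3032 0.195 ] 4.253906363167157 83.88723819926184
pos [0.6392767  0.26244338 0.29279244]
t 7.95 pos [0.6361 0.2625 0.2872] ang -0.182 q [0.35 0.26 1.5  0.   1.38 0.54] F [-0.8 -0.7 -0.1] shift [-0.0048  0.0057  0.1152] turn 0.007 dist 0.115
```

Request:
step_arm(
  series=[-0.005, 0.009, 0.04, 0.007, -0.005, 0.009, 0.08, 0.007, -0.005, 0.009, 0.117, 0.007, -0.005, 0.009, 0.117, 0.007, -0.005, 0.009, 0.117, 0.007],
)

```text
time: 8.57
tool_pos: [0.6459, 0.2545, 0.1716]
tcp_rot: [-2.423, -1.999, 0.001]
wrist_force: [1.1, 0.0, -0.0]
width: 0.605
grip_force: 0.0
```

Request:
step_arm(
  series=[0, 0, 0, 0, 0, 0, 0, 0, 0, 0, 0, 0, 0, 0, 0, 0, 0, 0, 0, 0, 0, 0, 0, 0],
  gripper=0,
  newtons=100,
)

```text
time: 9.32
tool_pos: [0.6449, 0.2555, 0.1736]
tcp_rot: [-2.422, -1.998, -0.001]
wrist_force: [-4.0, 0.3, 6.6]
width: 0.092
grip_force: 97.9
```

Request:
step_arm(
  series=[0, 0, -0.01, 0, 0, 0, -0.025, 0, 0, 0, -0.045, 0, 0, 0, -0.065, 0, 0, 0, -0.09, 0, 0, 0, -0.12, 0, 0, 0, -0.14, 0, 0, 0, -0.15, 0],
)

```text
time: 10.32
tool_pos: [0.6468, 0.2549, 0.3244]
tcp_rot: [2.422, 1.998, 0.007]
wrist_force: [0.3, 0.1, -2.3]
width: 0.093
grip_force: 98.2
```

Run:
```python
from h import *
from workcell import viewer
from go import go
y=-.115
d=np.array([np.cos(y),np.sin(y)]);n=np.array([-d[1],d[0]]);c=np.array([.5258,-.2629])
t=c-.05*d+.036*n; print(t); go(t[0],t[1],.32,y)
a=viewer.read_camera('scene')
cv2.imwrite('pics/d5.png',a['image'][40:400,100:500][...,::-1])
```

```text
[ 0.48026114 -0.22140045]
t 10.32 pos [0.6468 0.2549 0.3244] ang -0.191 q [ 0.34  0.26  1.44 -0.    1.44  0.53] F [ 0.3  0.1 -2.3] shift [-0.4992 -0.0731  0.0031] turn -0.076 dist 0.505
```

View pics/d5.png

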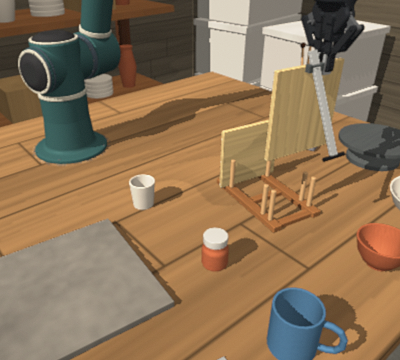

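The board is clear of the rack with the leg open, and the bat is still in its slot. Next is the carry to the slab.

Request:
step_arm(
  series=[-0.03, -0.004, 0, 0, -0.08, -0.012, 0, -0.01, -0.13, -0.02, 0, -0.02, -0.18, -0.028, 0, -0.03, -0.23, -0.036, 0, -0.04, -0.28, -0.044, 0, -0.05, -0.33, -0.052, 0, -0.06, -0.38, -0.058, 0, -0.07],
)

```text
time: 11.38
tool_pos: [0.5153, -0.1087, 0.3203]
tcp_rot: [-2.35, -2.083, 0.001]
wrist_force: [0.9, -0.4, -3.5]
width: 0.09
grip_force: 98.2
```

Request:
step_arm(
  series=[-0.045, -0.006, 0, 0, -0.085, -0.012, 0, 0, -0.11, -0.014, 0, 0, -0.115, -0.014, 0, 0, -0.115, -0.014, 0, 0],
)

```text
time: 12.0
tool_pos: [0.4885, -0.2196, 0.3205]
tcp_rot: [-2.351, -2.081, 0.0]
wrist_force: [0.4, -0.1, -3.3]
width: 0.091
grip_force: 98.1
```

Run:
```python
from h import *
from workcell import viewer
from go import go
go(.4803,-.2214,.1736,-.115)
a=viewer.read_camera('scene');b=viewer.read_camera('top')
for p in(a,b):
    print([(np.round(x['point'],1),round(x['score'],2),plane(p,x['point'],.165).round(3)) for x in viewer.spot_point(p,'board')[:1]], [(np.round(x['point'],1),round(x['score'],2),plane(p,x['point'],0).round(4)) for x in viewer.spot_point(p,'slab')[:1]])
```

```text
t 12.0 pos [ 0.4885 -0.2196  0.3205] ang -0.122 q [-0.47 -0.04  1.78  0.    1.41 -0.35] F [ 0.4 -0.1 -3.3] shift [-0.0029 -0.0078  0.1469] turn -0.007 dist 0.147
[(array([348. , 221.8]), 0.6, array([[0.655, 0.06 , 0.165]]))] [(array([170.1, 326. ]), 0.83, array([[ 0.5216, -0.2538,  0.    ]]))]
[(array([405.7, 238.2]), 0.77, array([[ 0.482, -0.257,  0.165]]))] [(array([382.4, 219.8]), 0.94, array([[ 0.5254, -0.2593,  0.    ]]))]
```

Request:
step_arm(
  series=[-0.001, -0.003, 0.03, 0, -0.003, -0.007, 0.07, -0.007, -0.003, -0.007, 0.11, -0.007, -0.003, -0.007, 0.13, -0.007, -0.003, -0.007, 0.138, -0.007, -0.003, -0.007, 0.141, -0.007, -0.003, -0.007, 0.143, -0.007],
)

```text
time: 13.18
tool_pos: [0.4824, -0.2223, 0.1795]
tcp_rot: [2.343, 2.09, 0.001]
wrist_force: [-0.4, -0.1, -2.3]
width: 0.091
grip_force: 98.0
```

Request:
step_arm(
  series=[0, 0, 0.001, 0, 0, 0, 0.002, 0, 0, 0, 0.003, 0, 0, 0, 0.003, 0],
)

```text
time: 13.68
tool_pos: [0.4815, -0.222, 0.1753]
tcp_rot: [-2.344, -2.091, 0.0]
wrist_force: [0.2, 0.6, -3.8]
width: 0.095
grip_force: 98.0
```

Request:
step_arm(
  series=[0, 0, 0.001, 0, 0, 0, 0.002, 0, 0, 0, 0.002, 0],
)

```text
time: 14.05
tool_pos: [0.4817, -0.2219, 0.1737]
tcp_rot: [2.344, 2.091, 0.001]
wrist_force: [-0.5, 1.6, -1.0]
width: 0.089
grip_force: 98.5
```

Request:
step_arm(
  series=[0, 0, 0.001, 0, 0, 0, 0.002, 0, 0, 0, 0.002, 0],
)

```text
time: 14.42
tool_pos: [0.4826, -0.222, 0.1736]
tcp_rot: [2.343, 2.09, 0.002]
wrist_force: [-1.3, 3.5, 8.5]
width: 0.088
grip_force: 100.1
```

Request:
step_arm(
  series=[0, 0, -0.002, 0, 0, 0, -0.002, 0],
  newtons=20,
)

```text
time: 14.68
tool_pos: [0.4818, -0.2221, 0.1736]
tcp_rot: [2.344, 2.091, 0.0]
wrist_force: [-1.2, 0.4, 1.0]
width: 0.094
grip_force: 98.8
```

Request:
step_arm(
  series=[0, 0, 0, 0, 0, 0, 0, 0, 0, 0, 0, 0, 0, 0, 0, 0],
  gripper=0.28,
)

```text
time: 15.18
tool_pos: [0.4815, -0.2221, 0.1733]
tcp_rot: [2.344, 2.091, -0.0]
wrist_force: [0.4, -0.2, -0.1]
width: 0.283
grip_force: 0.0
```

Request:
step_arm(
  series=[0, 0.003, 0, 0, 0, 0.006, 0, 0, 0, 0.009, 0, 0, 0, 0.012, 0, 0, 0, 0.015, 0, 0, 0, 0.018, 0, 0, 0, 0.021, 0, 0, 0, 0.024, 0, 0],
)

```text
time: 16.18
tool_pos: [0.5056, -0.2247, 0.1733]
tcp_rot: [-2.344, -2.091, -0.0]
wrist_force: [-0.5, -0.3, 0.5]
width: 0.276
grip_force: 0.2
```

Run:
```python
from h import *
from workcell import viewer
from go import go
go(.4803,-.2214,.1736,-.115)
a=viewer.read_camera('scene');b=viewer.read_camera('top')
for p in(a,b):
    print([(np.round(x['point'],1),round(x['score'],2),plane(p,x['point'],.015).round(3)) for x in viewer.spot_point(p,'board')[:1]],[np.round(x['extent']) for x in viewer.boxes_of(p,'board')[:1]])
cv2.imwrite('pics/d6.png',np.hstack([cv2.resize(a['image'][150:400,60:290],None,fx=1.7,fy=1.7),cv2.resize(b['image'][120:310,300:460],(358,425))])[...,::-1])
```

```text
t 16.18 pos [ 0.5056 -0.2247  0.1733] ang -0.114 q [-0.46  0.08  1.93  0.    1.13 -0.35] F [-0.5 -0.3  0.5] shift [ 0.0004 -0.0255 -0.0003] turn 0.001 dist 0.025
[(array([156. , 305.7]), 0.71, array([[ 0.471, -0.256,  0.015]]))] [array([145., 281., 107., 120.])]
[(array([384.7, 241. ]), 0.89, array([[ 0.478, -0.26 ,  0.015]]))] [array([386., 222.,  75.,  60.])]
```

View pics/d6.png

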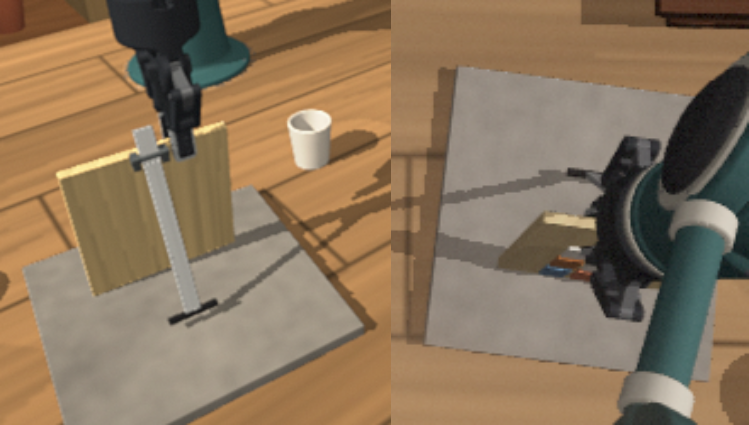

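The board is leaning onto the rear finger with its bottom edge still in place and the foot just above the slab. I'll go on lowering it.

Request:
step_arm(
  series=[0, 0.003, 0, 0, 0, 0.006, 0, 0, 0, 0.009, 0, 0, 0, 0.012, 0, 0, 0, 0.015, 0, 0, 0, 0.018, 0, 0, 0, 0.021, 0, 0, 0, 0.023, 0, 0],
)

```text
time: 17.48
tool_pos: [0.5283, -0.2273, 0.1733]
tcp_rot: [-2.344, -2.091, 0.0]
wrist_force: [0.5, 0.5, -0.2]
width: 0.281
grip_force: 0.0
```

Request:
step_arm(
  series=[0, 0.002, 0, 0, 0, 0.004, 0, 0, 0, 0.0055, 0, 0, 0, 0.0055, 0, 0],
)

```text
time: 17.98
tool_pos: [0.5337, -0.2279, 0.1733]
tcp_rot: [-2.344, -2.091, 0.0]
wrist_force: [-0.3, 0.5, -0.3]
width: 0.28
grip_force: 0.0
```

Request:
step_arm(
  series=[0, 0, 0, 0, 0, 0, 0, 0, 0, 0, -0.01, 0, 0, 0, -0.03, 0, 0, 0, -0.06, 0, 0, 0, -0.1, 0, 0, 0, -0.14, 0, 0, 0, -0.18, 0],
  gripper=0.5,
)

```text
time: 18.98
tool_pos: [0.5338, -0.228, 0.3568]
tcp_rot: [2.343, 2.09, 0.002]
wrist_force: [1.3, -0.5, 0.3]
width: 0.498
grip_force: 0.0
```

Request:
step_arm(
  series=[0.04, 0, 0, 0, 0.09, 0, 0, 0, 0.14, 0, 0, 0, 0.19, 0, 0, 0, 0.24, 0, 0, 0, 0.28, 0, 0, 0, 0.3, 0, 0, 0, 0.3, 0, 0, 0],
)

```text
time: 19.98
tool_pos: [0.568, 0.0707, 0.3542]
tcp_rot: [2.341, 2.093, 0.001]
wrist_force: [0.0, -0.7, -0.3]
width: 0.501
grip_force: 0.0
```

Run:
```python
from h import *
from workcell import viewer,monitor
from scipy.spatial.transform import Rotation as R
S=[]
for k in range(2):
  for n in('scene','top'):
    p=viewer.read_camera(n)
    print(n,[(l,[(np.round(x['point'],1),round(x['score'],2),plane(p,x['point'],.015)[0].round(3)) for x in viewer.spot_point(p,l)[:1]],[np.round(x['extent'],1) for x in viewer.boxes_of(p,l)[:1]]) for l in(('board','bat') if k==0 else ('board',))])
    P=np.array([[x,y,z] for x in(-5,5) for y in(-80,80) for z in(0,180)]+[[-1.4,0,205]])/1e3
    w=R.from_euler('zy',[-.115,.31]).apply(P)+[.477,-.257,.015]
    u=proj(p,w); print('expected box',(u.min(0)+u.max(0))/2,np.ptp(u,axis=0))
print(monitor.read_state()['tool_pos'],monitor.read_state()['time'])
```

```text
scene [('board', [(array([155. , 306.2]), 0.75, array([ 0.472, -0.259,  0.015]))], [array([147.1, 288.4, 103.1, 115.6])]), ('bat', [(array([348.5, 219.4]), 0.8, array([0.49 , 0.254, 0.015]))], [array([350.8, 193.1,  58.7,  70.2])])]
expected box [150.46270939 278.22262426] [102.30342645  95.13694173]
top [('board', [(array([383.4, 240.9]), 0.56, array([ 0.478, -0.257,  0.015]))], [array([404.2, 221.6, 110.5,  55.7])]), ('bat', [(array([153.1, 233.4]), 0.96, array([0.484, 0.248, 0.015]))], [array([138.5, 231.6,  98.4,  24.2])])]
expected box [400.70148743 224.97801062] [107.55733144  46.59692578]
scene [('board', [(array([160.2, 306.3]), 0.79, array([ 0.478, -0.251,  0.015]))], [array([147.6, 287.4, 104. , 111.9])])]
expected box [150.46270939 278.22262426] [102.30342645  95.13694173]
top [('board', [(array([385.1, 239.8]), 0.7, array([ 0.48 , -0.261,  0.015]))], [array([403.6, 222.7, 107.1,  55.2])])]
expected box [400.70148743 224.97801062] [107.55733144  46.59692578]
[0.56778383 0.07011547 0.35326121] 20.775
```

```bash
python3 -c "
from workcell import job
print(job.finish_job())"
```

```text
the job is handed in; nothing more can be done
None
```

I opened the leg to its stop, stood the sample board leaning on its bottom edge and leg in the middle of the slab, left the plain board in its rack slot, and handed the job in at about 21 s; the final standing check used camera detections, not a viewed picture.

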